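# Line up the wax ring tubes by height

## Robot

A 6-joint arm with a two-finger parallel gripper is mounted at the origin on the work surface. World frame = base frame: x ahead of the robot, y to its left, z up, the work surface at z = 0. Lengths are in m, angles in rad, forces in N, time in s.
With the tool pointing down it reaches from about 0.4 to 0.925 m from the base axis. Payload 12.5 kg.
Tool frame: the origin (TCP) lies at the very end of the fingers, on their centre line; the grasp point (between the pads) lies 19 mm behind it (hold_point_z is the distance from the TCP to the grasp point, in m); z points along the fingers, y is the line along which they close (so a half turn about z gives the same grasp; the last joint's range is limited). The gripper opens to 95 mm and grips with 3 to 60 N. Pads are 20 mm wide; open, the fingers measure 119 mm over their backs; the gripper's body (75 mm by 180 mm) begins 59 mm behind the grasp point.
Start: joints at [1.219, 0.491, 1.559, -0, 1.092, -0.106], TCP at [0.152, 0.606, 0.215] pointing down, gripper open.
Joint ranges: [-3.1, 3.1], [-0.84, 2.19], [0.05, 2.79], [-1.13, 4.28], [0.06, 2.93], [-2.69, 2.69]. Speed limits (rad/s): [2.22, 2.22, 2.79, 3.14, 3.14, 3.14].

## Interface

Orientations are given as a rotation vector (axis times angle).
In Python, from cell import read_state, snapshot, camera_info, job_done, cut_out, hold_point_z gives the robot as it stands. The module is installed in compiled form; this text tells all that it offers.
- The arm moves only by the tool arm_command, never from a script. Its argument "targets" is text: rows parted by semicolons, each of 6 numbers parted by spaces: the shift along the tool's x, y, z in mm, then the turn, a rotation vector about the tool's x, y, z in rad. In form: x y z wx wy wz; .... A call has 1 to 8 rows; each row shifts and turns the commanded pose from where the row before left it, along the tool's axes as they then stand; what a row does not reach is not made up. A row lasts 1/10 s, in which the tool goes at most 50 mm and 8.59 degrees, less where a joint would pass 70% of its speed; a pose out of reach is approached as far as the arm can. A call with a gripper value outside its range is refused whole. "gripper" is the opening in per cent of the stroke, from 0 (shut) to 100 (fully open), set as the call begins (left out, the last holds). The fingers move at their own pace and stop on an object; "force" is the grip in N (left out, the last holds). Time passes only in rows, so rows that do not move let the fingers close. It gives the time, the measured TCP pose, the force, the opening and the grip force at its end, in the units of the state.
- read_state(): the state, without advancing time (a new reading comes with each control period).
- snapshot(name): name is "scene" or "top" or "wrist"; returns the picture (480x640x3 uint8, red, green, blue); there is no depth.
- camera_info(name): a dict with "camera_matrix" (3x3 intrinsics, pixels), "T" (4x4, takes a point from camera to world coordinates). Camera axes: x right, y up, looking along -z (the intrinsics and any distortion apply to the point x, -y, -z); pixel columns grow to the right and rows downward; lengths in m; the calibration is good to about 2 mm. A picture is of the moment at which its call begins: read the wrist's pose just before it. camera_info takes no time and is no camera call; for the wrist camera it gives the pose at the moment of the call.
- job_done(): hands the job in; it is judged then, once.
Trained networks look in the newest picture that a camera, given by its name, has taken for a name from the list of things; names that differ only in an ending like _2 or _b are one class to them, and where a whole thing is asked for, a point or a joint stands for the part that bears it (a point fixed in the world has none). Each returns a list of dicts, best first, with "p" (0 to 1); they miss things now and then, are a little off and sometimes report something else, mostly with a low value. They report only what shows in the picture. A call takes as long as a camera call. They do not tell look-alikes from the thing itself.
- cut_out(query, camera): "pixels" (480x640 bool, what is visible of it) and "position" ([row, column] in pixels, amid what is visible of it).
The state is a dict: "t": time; "joint_positions": joint angles; "joint_velocities": joint speeds; "joint_efforts": joint torques, N m; "ee_pos": TCP position; "tool_rot": TCP orientation; "contact_force": force on the tool from outside, world axes, zero at the start; "torque": the same for the moment, N m; "finger_gap": finger opening in m; "gripper_force": force on a finger pad.
Only numpy, scipy, OpenCV 4.12 (cv2) and the standard library are available. Lean on these libraries where they do the work, as an engineer would, in place of code of your own. Each camera call takes 0.05 s, during which the arm holds its last target. There are 200 camera calls.

## Task

Stand the four green wax tubes in a row on the four cork discs, one to a disc, in order of height: the tallest on the disc next to the brass doming block, then each shorter than the last, to the shortest at the far end of the row. Leave every tube upright, wholly on its disc and let go.

Things in the scene. Friction and masses are not known exactly. Their poses are not given: they have to be found in the camera images.
- wax_1_mid (a point): Shortest of four dark green carving-wax tubes: plain round tube standing on end on the bench, 30 mm tall, 28 mm outside diameter, 16 mm bore open at top and bottom, about 18 g. The point is on its axis, half-way up (15 mm above its underside); z is its axis, up.
- wax_2_mid (a point): Second shortest of four dark green carving-wax tubes: plain round tube standing on end on the bench, 44 mm tall, 28 mm outside diameter, 16 mm bore open at top and bottom, about 26 g. The point is on its axis, half-way up (22 mm above its underside); z is its axis, up.
- wax_3_mid (a point): Second tallest of four dark green carving-wax tubes: plain round tube standing on end on the bench, 58 mm tall, 28 mm outside diameter, 16 mm bore open at top and bottom, about 35 g. The point is on its axis, half-way up (29 mm above its underside); z is its axis, up.
- wax_4_mid (a point): Tallest of four dark green carving-wax tubes: plain round tube standing on end on the bench, 72 mm tall, 28 mm outside diameter, 16 mm bore open at top and bottom, about 43 g. The point is on its axis, half-way up (36 mm above its underside); z is its axis, up.
- pad_1: Round cork disc, 52 mm diameter, 3 mm thick, fixed on a low pale wooden strip (270 x 64 x 12 mm, fixed to the bench); one of four alike in a straight row at 65 mm spacing along the strip, numbered 1 to 4 from one end of the row to the other (1 and 4 are the end discs). Origin: centre of the disc's underside, 12 mm above the bench; its cork top is 15 mm above the bench. z up; y along the row from disc 1 towards disc 4.
- pad_2: Round cork disc, 52 mm diameter, 3 mm thick, fixed on a low pale wooden strip (270 x 64 x 12 mm, fixed to the bench); one of four alike in a straight row at 65 mm spacing along the strip, numbered 1 to 4 from one end of the row to the other (1 and 4 are the end discs). Origin: centre of the disc's underside, 12 mm above the bench; its cork top is 15 mm above the bench. z up; y along the row from disc 1 towards disc 4.
- pad_3: Round cork disc, 52 mm diameter, 3 mm thick, fixed on a low pale wooden strip (270 x 64 x 12 mm, fixed to the bench); one of four alike in a straight row at 65 mm spacing along the strip, numbered 1 to 4 from one end of the row to the other (1 and 4 are the end discs). Origin: centre of the disc's underside, 12 mm above the bench; its cork top is 15 mm above the bench. z up; y along the row from disc 1 towards disc 4.
- pad_4: Round cork disc, 52 mm diameter, 3 mm thick, fixed on a low pale wooden strip (270 x 64 x 12 mm, fixed to the bench); one of four alike in a straight row at 65 mm spacing along the strip, numbered 1 to 4 from one end of the row to the other (1 and 4 are the end discs). Origin: centre of the disc's underside, 12 mm above the bench; its cork top is 15 mm above the bench. z up; y along the row from disc 1 towards disc 4.
- dapping_block: Brass doming (dapping) block: 50 mm cube with round dark hollows in its faces, fixed to the bench in line with the row, centre about 78 mm beyond the centre of one of the two end discs (which end differs from start to start). At the other end of the row stands a small steel anvil instead, 50 mm tall. Origin: centre of the block's underside.
Mind the look-alikes: they are no part of the job. What is shaped like the part that bears wax_2_mid but blue or orange is not meant. What is shaped like the part that bears wax_3_mid but white is not meant.

How it is judged:
At the end, for the whole second after the job is handed in: All four tubes stand upright (within 7 degrees) on the cork discs, one to a disc, axis within 13 mm of the disc's centre and resting on the cork (height within 4 mm), tallest next to the brass block and descending in height away from it, released and at rest (((horizontal distance between dapping_block and pad_4 below 0.13 m and horizontal distance between wax_1_mid and pad_1 below 0.013 m and horizontal distance between wax_2_mid and pad_2 below 0.013 m and horizontal distance between wax_3_mid and pad_3 below 0.013 m and horizontal distance between wax_4_mid and pad_4 below 0.013 m) or (horizontal distance between dapping_block and pad_1 below 0.13 m and horizontal distance between wax_1_mid and pad_4 below 0.013 m and horizontal distance between wax_2_mid and pad_3 below 0.013 m and horizontal distance between wax_3_mid and pad_2 below 0.013 m and horizontal distance between wax_4_mid and pad_1 below 0.013 m)) and angle between each of wax_1_mid, wax_2_mid, wax_3_mid, wax_4_mid's own z axis and vertical below 0.12 rad and height (world z) of wax_1_mid between 0.026 and 0.034 m and linear speed of each of wax_1, wax_2, wax_3, wax_4 below 0.02 m/s and contact force between the fingers and wax_1 below 0.1 N and height (world z) of wax_2_mid between 0.033 and 0.041 m and contact force between the fingers and wax_2 below 0.1 N and height (world z) of wax_3_mid between 0.04 and 0.048 m and contact force between the fingers and wax_3 below 0.1 N and height (world z) of wax_4_mid between 0.047 and 0.055 m and contact force between the fingers and wax_4 below 0.1 N); the robot touches nothing.
It also fails if it takes over 112 s, if anything falls off the work surface, if the arm or the gripper's body presses on something with over 40 N, if the wrist force passes 120 N, or if a joint passes its speed limit or range.

## Working session

There is one attempt and no reset: what is moved stays moved. The work goes in short steps, Python scripts to look and compute and a tool call to move; the robot and the scene stay as the last step left them, time stands still between calls to the robot, and variables do not carry over. Pictures are saved under pics/ and viewed, at most 14 in all, crops included, and the job is handed in when it is done.

Besides the shell and the picture viewer there is one more tool, called after "Call:" by a JSON object that holds its "api" and its "payload". arm_command: Moves the arm, as the interface text tells. Its arguments: {"type":"object","properties":{"targets":{"type":"string"},"gripper":{"type":"number"},"force":{"type":"number"}},"required":["targets"]}

```bash
mkdir -p pics; python3 - <<'E'
from cell import *
import cv2,numpy as np
np.set_printoptions(precision=4,suppress=True)
for n in("top","scene"):
    im=snapshot(n);cv2.imwrite(f"pics/{n}0.png",im[:,:,::-1]);c=camera_info(n);print(n,c["camera_matrix"],c["T"],[k for k in c])
    for q in("wax_1_mid","pad_1","dapping_block"):
        for d in cut_out(q,n):print(q,round(d["p"],2),d["position"],d["pixels"].sum())
s=read_state();print(s["ee_pos"],s["tool_rot"],s["t"],hold_point_z)
E
```

```text
top [[463.0472   0.     311.3379]
 [  0.     463.0472 234.0828]
 [  0.       0.       1.    ]] [[-0.0194  0.9924 -0.1215  0.4292]
 [-0.9993 -0.0231 -0.0286  0.0183]
 [-0.0312  0.1209  0.9922  0.9803]
 [ 0.      0.      0.      1.    ]] ['camera_matrix', 'T']
wax_1_mid 0.37 [196.6, 334.2] 452
pad_1 0.95 [197.0, 333.5] 423
pad_1 0.73 [200.3, 300.3] 429
pad_1 0.67 [191.5, 360.5] 478
pad_1 0.6 [204.7, 271.5] 467
dapping_block 0.97 [211.2, 233.3] 699
scene [[443.5159   0.     321.8348]
 [  0.     443.5159 240.9869]
 [  0.       0.       1.    ]] [[ 0.5575 -0.4755  0.6805  1.1385]
 [ 0.8301  0.3039 -0.4676 -0.3846]
 [ 0.0156  0.8255  0.5641  0.5315]
 [ 0.      0.      0.      1.    ]] ['camera_matrix', 'T']
wax_1_mid 0.75 [218.8, 352.9] 196
pad_1 0.9 [260.0, 358.8] 323
pad_1 0.89 [292.0, 309.4] 471
pad_1 0.89 [272.6, 335.2] 400
pad_1 0.57 [247.5, 384.9] 286
dapping_block 0.7 [230.5, 411.7] 899
[0.1521 0.6062 0.2146] [-0.3851 -3.1179  0.    ] 0.4 0.0188
```

View pics/top0.png

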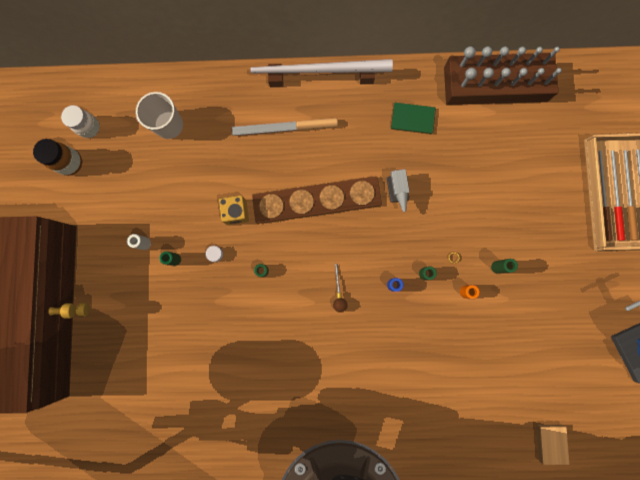

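View pics/scene0.png

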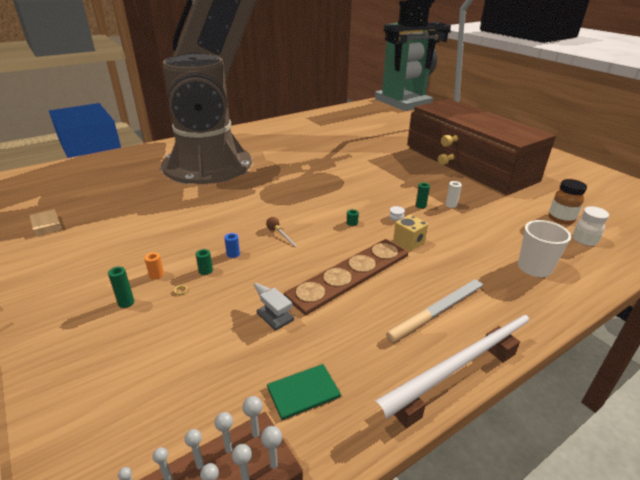

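The top view shows the brass block at (232,209), left of the discs at (271,205), (302,201), (332,197) and (362,192), with the anvil at (400,188). There are four green tubes: (170,258), (262,270), (428,273) and (504,266). The look-alikes are white (137,241), the white disc/jar (213,254), blue (396,285) and orange (471,292); none of these is green, so I rule them out. Next I fit position and height to the green masks and confirm in a crop.

```bash
cat > h.py <<'E'
from cell import *
import cv2,numpy as np
from scipy.optimize import minimize
np.set_printoptions(precision=4,suppress=True)
def proj(P,K,T):
    p=(np.atleast_2d(P)-T[:3,3])@T[:3,:3]; p=p*[1,-1,-1]; q=p@K.T; return q[:,:2]/q[:,2:]
def ray(uv,K,T,z):
    d=np.linalg.inv(K)@[uv[0],uv[1],1]; d=T[:3,:3]@(d*[1,-1,-1]); o=T[:3,3]; return o+d*(z-o[2])/d[2]
a=np.linspace(0,2*np.pi,40)
def sil(x,y,h,K,T,z0=0,r=.014,S=8):
    c=np.c_[x+r*np.cos(a),y+r*np.sin(a),0*a]
    return proj(np.r_[c+[0,0,z0],c+[0,0,z0+h]],K,T)
def fit(mask,K,T,h,x0,z0=0,r=.014):
    # match the convex hull of the mask (sub-pixel raster at 6x)
    v,u=np.nonzero(mask);cu,cv=u.mean(),v.mean();s=6;N=480
    M=cv2.warpAffine(mask.astype(np.float32),np.float32([[s,0,N/2-s*cu],[0,s,N/2-s*cv]]),(N,N),flags=cv2.INTER_LINEAR)>.5
    def f(p):
        q=(sil(p[0],p[1],h,K,T,z0,r)-[cu,cv])*s+N/2
        B=np.zeros((N,N),np.uint8);cv2.fillConvexPoly(B,cv2.convexHull(np.int32(np.round(q))),1);B=B>0
        return 1-(B&M).sum()/(B|M).sum()
    o=minimize(f,x0,method="Nelder-Mead",options=dict(initial_simplex=[x0,[x0[0]+.01,x0[1]],[x0[0],x0[1]+.01]],xatol=1e-4))
    return o.x,1-o.fun
def green(im):
    g=cv2.cvtColor(im,cv2.COLOR_RGB2HSV);return ((g[...,0]>55)&(g[...,0]<95)&(g[...,1]>110)).astype(np.uint8)
H=[.030,.044,.058,.072]
E
python3 - <<'E'
from h import *
im={n:cv2.imread(f"pics/{n}0.png")[:,:,::-1].copy() for n in("top","scene")}
def blobs(n):
    m=cv2.morphologyEx(green(im[n]),cv2.MORPH_CLOSE,np.ones((3,3)));k,l,st,c=cv2.connectedComponentsWithStats(m)
    for i in range(1,k):
        if 40<st[i,4]<1100:
            mm=(l==i).astype(np.uint8);q,_=cv2.findContours(mm,0,2);yield c[i],st[i,4],cv2.drawContours(mm,q,-1,1,-1)
for n in("top","scene"):
    I=camera_info(n);K,T=I["camera_matrix"],I["T"]
    for c,ar,m in blobs(n):
        x0=ray(c,K,T,.025)[:2]
        print(n,c,ar,[(fit(m,K,T,h,x0)) for h in H])
    for q,z in(("pad_1",.015),("dapping_block",.05)):
        snapshot(n)
        for d in cut_out(q,n):
            print(q,d["position"],ray(d["position"][::-1],K,T,z))
t=im["top"][185:320,120:540];cv2.imwrite("pics/crop.png",cv2.resize(t,None,fx=1.9,fy=1.9,interpolation=2)[:,:,::-1])
E
```

```text
top [412.8235 117.548 ] 1020 [(array([ 0.8004, -0.1744]), np.float64(0.2066429743028978)), (array([ 0.7925, -0.1988]), np.float64(0.2489611809732094)), (array([ 0.7891, -0.1739]), np.float64(0.284417714598141)), (array([ 0.7874, -0.1659]), np.float64(0.31947394216631264))]
top [166.1789 257.6421] 95 [(array([0.5025, 0.3491]), np.float64(0.6104964921748516)), (array([0.5018, 0.3442]), np.float64(0.5248144712430427)), (array([0.5023, 0.3388]), np.float64(0.4593991067803491)), (array([0.5005, 0.333 ]), np.float64(0.4070374370050396))]
top [509.4706 265.2471] 85 [(array([ 0.4725, -0.3572]), np.float64(0.5863278886872353)), (array([ 0.4726, -0.3493]), np.float64(0.5005167424555601)), (array([ 0.4712, -0.3439]), np.float64(0.43356893620828485)), (array([ 0.4704, -0.3391]), np.float64(0.3829013906447535))]
top [260.4286 269.9388] 49 [(array([0.4736, 0.1506]), np.float64(0.6269212101601682)), (array([0.4726, 0.149 ]), np.float64(0.5741591346866203)), (array([0.472 , 0.1465]), np.float64(0.5302491103202847)), (array([0.471 , 0.1451]), np.float64(0.4898862199747156))]
top [428.5147 273.0147] 6
[... 1247 characters left out ...]
2114164905)), (array([ 0.4568, -0.1872]), np.float64(0.733788636203619)), (array([ 0.4604, -0.1874]), np.float64(0.5866396533288311)), (array([ 0.4568, -0.1876]), np.float64(0.4892059320443026))]
scene [121.0169 286.489 ] 593 [(array([ 0.4566, -0.338 ]), np.float64(0.5312541123832083)), (array([ 0.456 , -0.3377]), np.float64(0.6711919398907104)), (array([ 0.4591, -0.3382]), np.float64(0.809024612579763)), (array([ 0.4699, -0.3377]), np.float64(0.7782775644541964))]
pad_1 [274.1, 335.6] [0.62   0.0042 0.015 ]
pad_1 [249.5, 384.7] [0.609  0.1334 0.015 ]
pad_1 [290.7, 308.8] [ 0.6327 -0.063   0.015 ]
pad_1 [261.3, 360.8] [0.6141 0.0683 0.015 ]
dapping_block [230.4, 411.3] [0.6231 0.1867 0.05  ]
```

View pics/crop.png

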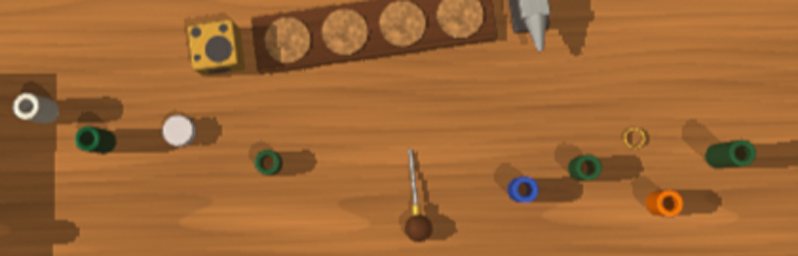

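The crop confirms exactly four green tubes, at top-image pixels (170,258), (262,270), (428,273) and (504,266). Going by the scene view, the tallest is the one at the right and the shortest is near (262,270). I'll refit with a mask that takes in the dark sides.

```bash
cat >> h.py <<'E'
def green(im):
    i=im.astype(int);return ((i[...,1]>i[...,0]+6)&(i[...,1]>=i[...,2]+1)).astype(np.uint8)
def blobs(im,lo=60,hi=1100):
    m=cv2.morphologyEx(green(im),cv2.MORPH_CLOSE,np.ones((3,3)));k,l,st,c=cv2.connectedComponentsWithStats(m)
    for i in range(1,k):
        if lo<st[i,4]<hi:
            mm=(l==i).astype(np.uint8);q,_=cv2.findContours(mm,0,2);yield c[i],st[i,4],cv2.drawContours(mm,q,-1,1,-1)
E
python3 - <<'E'
from h import *
for n in("top","scene"):
    im=cv2.imread(f"pics/{n}0.png")[:,:,::-1].copy()
    I=camera_info(n);K,T=I["camera_matrix"],I["T"]
    for c,ar,m in blobs(im):
        x0=ray(c,K,T,.025)[:2]
        print(n,c,m.sum(),*[(fit(m,K,T,h,x0)) for h in H])
s=read_state()
w=camera_info("wrist");print(w,s["ee_pos"],s["finger_gap"])
E
```

```text
top [412.8638 117.6283] 1087 (array([ 0.8002, -0.1745]), np.float64(0.19323585050360448)) (array([ 0.7919, -0.197 ]), np.float64(0.2320926427731479)) (array([ 0.7895, -0.1918]), np.float64(0.26980394161703436)) (array([ 0.7867, -0.1704]), np.float64(0.30419115767952976))
top [169.0338 258.1304] 207 (array([0.5031, 0.3478]), np.float64(0.8182152038193169)) (array([0.5021, 0.3437]), np.float64(0.8524968285088225)) (array([0.503 , 0.3416]), np.float64(0.7520226537216829)) (array([0.5001, 0.3346]), np.float64(0.6690653953404696))
top [504.0703 265.832 ] 285 (array([ 0.4729, -0.3553]), np.float64(0.7070157647275744)) (array([ 0.4723, -0.3491]), np.float64(0.7990616259135613)) (array([ 0.4715, -0.3438]), np.float64(0.8684577808792743)) (array([ 0.4718, -0.3407]), np.float64(0.806294256490952))
top [260.25   269.8696] 133 (array([0.4741, 0.1528]), np.float64(0.7720659553831232)) (array([0.4729, 0.1507]), np.float64(0.7064043780505842)) (array([0.4734, 0.1485]), np.float64(0.6505925623212097)) (array([0.4713, 0.147 ]), np.float64(0.6005281026027914))
top [427.4662 273.0811] 181 (array([ 0.46
[... 956 characters left out ...]
4)) (array([ 0.46  , -0.1874]), np.float64(0.5455732201967458))
scene [121.0198 286.4649] 656 (array([ 0.4637, -0.3379]), np.float64(0.5305045214615982)) (array([ 0.4619, -0.338 ]), np.float64(0.6794887302931334)) (array([ 0.4588, -0.3379]), np.float64(0.8295061089664504)) (array([ 0.4697, -0.3384]), np.float64(0.8633701778786326))
{'camera_matrix': array([[430.1041,   0.    , 321.4313],
       [  0.    , 430.1041, 239.5941],
       [  0.    ,   0.    ,   1.    ]]), 'T': array([[ 0.2434, -0.9295, -0.2771,  0.0744],
       [ 0.9699,  0.2333,  0.0692,  0.6245],
       [ 0.0003, -0.2856,  0.9583,  0.3846],
       [ 0.    ,  0.    ,  0.    ,  1.    ]])} [0.1521 0.6062 0.2147] 0.09501607217512457
```

Call:
{"api": "arm_command", "payload": {"targets": "0 0 0 0 0 0.149; 0 0 0 0 0 0.149; 0 0 0 0 0 0.149; 0 0 0 0 0 0.149; 0 0 0 0 0 0.149; 0 0 0 0 0 0.149; 0 0 0 0 0 0.149; 0 0 0 0 0 0.149", "gripper": 60, "force": 10}}

```text
t: 1.6
ee_pos: [0.152, 0.6062, 0.2147]
tool_rot: [-2.076, -2.358, -0.0]
contact_force: [0.2, -0.4, 0.4]
finger_gap: 0.0571
gripper_force: 0.0
```

```bash
cat >> h.py <<'E'
from scipy.spatial.transform import Rotation as Ro
def go(p,s=None):
    s=s or read_state();R=Ro.from_rotvec(s["tool_rot"]).as_matrix();return (R.T@(np.array(p)-s["ee_pos"]))*1000
E
python3 -c "
from h import *
s=read_state();print(s['ee_pos'],Ro.from_rotvec(s['tool_rot']).as_matrix(),s['joint_positions'],s['t'],s['finger_gap']);print(go([.48,.342,.19]))"
```

```text
[0.152  0.6062 0.2147] [[-0.1266  0.992  -0.    ]
 [ 0.992   0.1266  0.    ]
 [ 0.     -0.     -1.    ]] [1.2195 0.4909 1.5589 0.     1.0918 1.0925] 1.6 0.057056318820605155
[-303.6246  291.9032   24.6569]
```

Call:
{"api": "arm_command", "payload": {"targets": "-34 33 0 0 0 0; -34 33 0 0 0 0; -34 33 0 0 0 0; -34 33 0 0 0 0; -34 33 0 0 0 0; -34 33 0 0 0 0; -34 33 0 0 0 0; -34 33 5 0 0 0"}}

```text
t: 2.4
ee_pos: [0.4514, 0.3704, 0.2103]
tool_rot: [2.069, 2.364, 0.002]
contact_force: [0.3, 0.8, -1.1]
finger_gap: 0.0569
gripper_force: 0.0
```

Call:
{"api": "arm_command", "payload": {"targets": "-32 28 10 0 0 0; 0 0 10 0 0 0; 0 0 0 0 0 0; 0 0 0 0 0 0"}}

```text
t: 2.8
ee_pos: [0.4812, 0.3441, 0.1898]
tool_rot: [-2.068, -2.364, 0.0]
contact_force: [-0.1, 0.2, 0.1]
finger_gap: 0.0568
gripper_force: 0.0
```

```bash
cat >> h.py <<'E'
def look(h,near,z0=0,save=None):
    s=read_state();I=camera_info("wrist");K,T=I["camera_matrix"],I["T"];im=snapshot("wrist")
    if save:cv2.imwrite(save,im[:,:,::-1])
    for c,ar,m in blobs(im,300,40000):
        v,u=np.nonzero(m)
        x,q=fit2(m,K,T,h,near,z0)
        print("blob",c,m.sum(),x,round(q,3),"edge" if u.min()<1 or v.min()<1 or u.max()>638 or v.max()>478 else "")
def fit2(mask,K,T,h,x0,z0):
    def f(p):
        q=sil(p[0],p[1],h,K,T,z0);B=np.zeros((480,640),np.uint8)
        cv2.fillConvexPoly(B,cv2.convexHull(np.int32(np.round(q*16))),1,shift=4);return 1-(B&mask).sum()/(B|mask).sum()+50*np.hypot(*(p-x0))*((B&mask).sum()==0)
    o=minimize(f,x0,method="Nelder-Mead",options=dict(initial_simplex=[x0,[x0[0]+.01,x0[1]],[x0[0],x0[1]+.01]],xatol=1e-4));return o.x,1-o.fun
E
python3 -c "
from h import *
look(.058,np.array([.5,.342]),save='pics/w1.png');print(read_state()['ee_pos'],go([.5,.342,.2]))"
```

```text
blob [346.3005 226.8064] 1524 [0.501  0.3406] 0.898 
blob [285.8361 414.1037] 781 [0.5   0.342] 0.0 
[0.4811 0.3445 0.1901] [-4.987  18.3591 -9.9058]
```

View pics/w1.png

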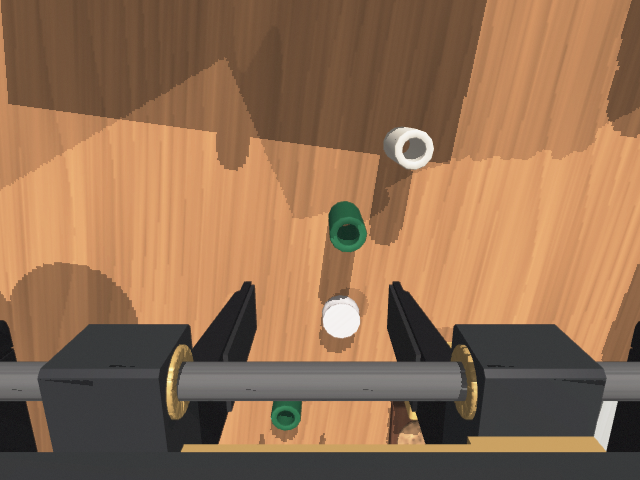

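The wrist view shows T3, the green tube, at (346,227) and standing clear of the white tube (410,148) and the white jar (340,318). The fit gives (0.501, 0.341).

Call:
{"api": "arm_command", "payload": {"targets": "-6 19 0 0 0 0; 0 0 45 0 0 0; 0 0 45 0 0 0; 0 0 40 0 0 0; 0 0 25 0 0 0; 0 0 14 0 0 0; 0 0 0 0 0 0; 0 0 0 0 0 0"}}

```text
t: 3.65
ee_pos: [0.5017, 0.341, 0.0219]
tool_rot: [2.068, 2.365, 0.002]
contact_force: [-0.2, -0.2, -0.2]
finger_gap: 0.0569
gripper_force: 0.0
```

Call:
{"api": "arm_command", "payload": {"targets": "0 0 0 0 0 0; 0 0 0 0 0 0; 0 0 0 0 0 0; 0 0 0 0 0 0; 0 0 0 0 0 0; 0 0 0 0 0 0", "gripper": 10}}

```text
t: 4.25
ee_pos: [0.5016, 0.3403, 0.021]
tool_rot: [2.069, 2.364, 0.001]
contact_force: [-0.6, -1.3, 4.6]
finger_gap: 0.0277
gripper_force: 10.0
```

Call:
{"api": "arm_command", "payload": {"targets": "0 0 -30 0 0 0; 0 0 -40 0 0 0; -20 5 -20 0 0 0; -40 11 -10 0 0 0; -44 12 0 0 0 0; -44 12 0 0 0 0; -44 12 0 0 0 0; -44 12 0 0 0 0"}}

```text
t: 5.05
ee_pos: [0.5966, 0.113, 0.1206]
tool_rot: [-2.069, -2.364, 0.0]
contact_force: [1.2, 1.0, -0.4]
finger_gap: 0.0274
gripper_force: 10.0
```

Call:
{"api": "arm_command", "payload": {"targets": "-35 10 0 0 0 0; -15 3 0 0 0 0; 0 0 0 0 0 0; 0 0 0 0 0 0"}}

```text
t: 5.45
ee_pos: [0.6152, 0.0676, 0.1204]
tool_rot: [-2.069, -2.363, 0.0]
contact_force: [-1.1, -0.7, -0.3]
finger_gap: 0.0279
gripper_force: 10.0
```

```bash
python3 - <<'E'
from h import *
s=read_state();I=camera_info("wrist");K,T=I["camera_matrix"],I["T"];im=snapshot("wrist");cv2.imwrite("pics/w2.png",im[:,:,::-1])
print(s["ee_pos"],s["finger_gap"],s["contact_force"])
for d in cut_out("pad_1","wrist"):
    print(d["p"],d["position"],d["pixels"].sum(),ray(d["position"][::-1],K,T,.015))
E
```

```text
[0.6152 0.0676 0.1204] 0.027929827474495312 [-1.1365 -0.7011 -0.2864]
0.91 [413.4, 322.4] 1607 [ 0.6349 -0.0712  0.015 ]
0.64 [234.5, 326.5] 4027 [0.6189 0.069  0.015 ]
```

View pics/w2.png

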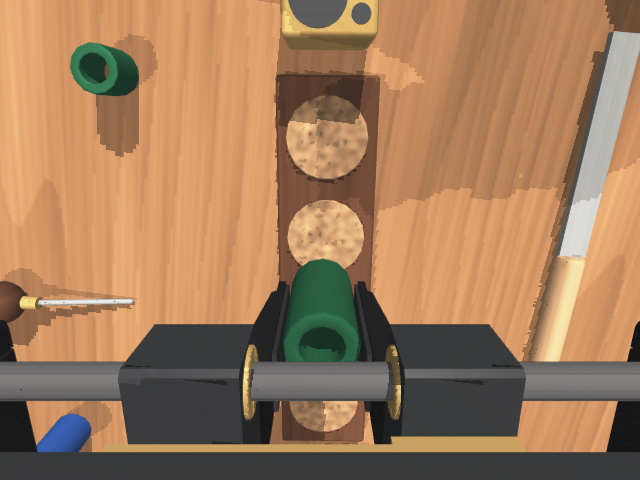

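```bash
python3 - <<'E'
from h import *
I=camera_info("wrist");K,T=I["camera_matrix"],I["T"]
for uv in((327,138),(326,237),(323,413)):print(uv,ray(uv,K,T,.015))
for p in((.610,.130),(.6147,.0665),(.6228,.0015),(.6337,-.063)):print(p,proj([*p,.015],K,T))
print(go([.6147,.0665,.04]))
m=[(c,a) for c,a,m in blobs(cv2.imread("pics/w2.png")[:,:,::-1].copy(),300,40000)];print(m)
look(.030,np.array([.472,.154]))
E
```

```text
(327, 138) [0.6106 0.1318 0.015 ]
(326, 237) [0.6188 0.0679 0.015 ]
(323, 413) [ 0.6356 -0.0702  0.015 ]
(0.61, 0.13) [[325.7103 140.8106]]
(0.6147, 0.0665) [[319.6824 238.2734]]
(0.6228, 0.0015) [[318.8373 326.6483]]
(0.6337, -0.063) [[321.8559 404.73  ]]
[-1.7643 -0.6362 80.6028]
[(array([103.5366,  69.6206]), np.int32(2799)), (array([321.245 , 315.7267]), np.int32(6615))]
blob [103.8895  70.6017] 2839 [0.4754 0.1525] 0.907 
blob [321.2431 315.7316] 6610 [0.472 0.154] 0.0
```

T3 is held upright. The discs at (327,138) and (326,237) are visible, with the third under the tube. Combining the views, I place the disc centres at A(.610,.132), B(.618,.067), C(.626,.003) and D(.634,-.062).

Call:
{"api": "arm_command", "payload": {"targets": "-1 3 0 0 0 0; 0 0 35 0 0 0; 0 0 25 0 0 0; 0 0 15 0 0 0; 0 0 5 0 0 0; 0 0 2 0 0 0; 0 0 1 0 0 0; 0 0 0 0 0 0"}}

```text
t: 6.4
ee_pos: [0.6192, 0.0664, 0.0385]
tool_rot: [2.068, 2.363, 0.002]
contact_force: [-0.2, -0.8, -0.4]
finger_gap: 0.0274
gripper_force: 10.0
```

Call:
{"api": "arm_command", "payload": {"targets": "0 0 1 0 0 0; 0 0 0 0 0 0; 0 0 0.5 0 0 0; 0 0 0 0 0 0; 0 0 0 0 0 0"}}

```text
t: 6.9
ee_pos: [0.6188, 0.0664, 0.0362]
tool_rot: [2.069, 2.364, 0.0]
contact_force: [-0.5, 0.1, -0.3]
finger_gap: 0.0278
gripper_force: 10.0
```

Call:
{"api": "arm_command", "payload": {"targets": "0 0 0 0 0 0; 0 0 0 0 0 0; 0 0 0 0 0 0; 0 0 -10 0 0 0; 0 0 -30 0 0 0; 0 0 -45 0 0 0; 10 -12 -20 0 0 0; 25 -30 -10 0 0 0", "gripper": 60}}

```text
t: 7.7
ee_pos: [0.5743, 0.0948, 0.154]
tool_rot: [2.069, 2.359, 0.006]
contact_force: [-1.0, 0.4, -0.1]
finger_gap: 0.0571
gripper_force: 0.0
```

Call:
{"api": "arm_command", "payload": {"targets": "30 -40 0 0 0 0; 25 -35 0 0 0 0; 0 0 0 0 0 0; 0 0 0 0 0 0; 0 0 0 0 0 0"}}

```text
t: 8.2
ee_pos: [0.4919, 0.1398, 0.1516]
tool_rot: [2.069, 2.363, 0.002]
contact_force: [0.2, -0.6, -0.9]
finger_gap: 0.0571
gripper_force: 0.0
```

```bash
python3 -c "
from h import *
look(.030,np.array([.4745,.153]));print(read_state()['ee_pos'],go([.4745,.153,.006]))"
```

```text
blob [297.8216 205.0693] 1383 [0.4746 0.1531] 0.894 
[0.4919 0.1397 0.1514] [ 15.516  -15.6408 145.3431]
```

Call:
{"api": "arm_command", "payload": {"targets": "15 -16 0 0 0 0; 0 0 45 0 0 0; 0 0 40 0 0 0; 0 0 30 0 0 0; 0 0 20 0 0 0; 0 0 10 0 0 0; 0 0 0 0 0 0; 0 0 0 0 0 0"}}

```text
t: 9.05
ee_pos: [0.4736, 0.1527, 0.0066]
tool_rot: [2.069, 2.363, 0.001]
contact_force: [0.4, 0.4, 0.4]
finger_gap: 0.0572
gripper_force: 0.0
```

Call:
{"api": "arm_command", "payload": {"targets": "0 0 0 0 0 0; 0 0 0 0 0 0; 0 0 0 0 0 0; 0 0 0 0 0 0; 0 0 0 0 0 0; 0 0 0 0 0 0", "gripper": 10}}

```text
t: 9.65
ee_pos: [0.4732, 0.1529, 0.0064]
tool_rot: [2.069, 2.364, 0.001]
contact_force: [-0.1, -0.4, 5.2]
finger_gap: 0.0272
gripper_force: 10.0
```

Call:
{"api": "arm_command", "payload": {"targets": "0 0 -30 0 0 0; 0 0 -45 0 0 0; -14 8 -25 0 0 0; -35 20 0 0 0 0; -40 22 0 0 0 0; -40 22 0 0 0 0; -40 23 0 0 0 0; -40 23 0 0 0 0"}}

```text
t: 10.45
ee_pos: [0.6185, -0.0404, 0.106]
tool_rot: [-2.069, -2.364, 0.0]
contact_force: [-0.1, 1.7, -0.6]
finger_gap: 0.0266
gripper_force: 10.0
```

Call:
{"api": "arm_command", "payload": {"targets": "-25 14 0 0 0 0; 0 0 0 0 0 0; 0 0 0 0 0 0; 0 0 0 0 0 0"}}

```text
t: 10.85
ee_pos: [0.6341, -0.0607, 0.1059]
tool_rot: [-2.067, -2.364, 0.001]
contact_force: [0.6, 0.1, -0.2]
finger_gap: 0.0271
gripper_force: 10.0
```

```bash
python3 - <<'E'
from h import *
s=read_state();I=camera_info("wrist");K,T=I["camera_matrix"],I["T"];im=snapshot("wrist");cv2.imwrite("pics/w3.png",im[:,:,::-1])
look(.058,np.array([.6188,.0664]),.015)
print(s["ee_pos"],s["finger_gap"],go([.634,-.062,.0214]))
for d in cut_out("pad_1","wrist"):
    (c,ax,an)=cv2.fitEllipse(np.argwhere(d["pixels"])[:,::-1].astype(np.float32)[cv2.convexHull(np.argwhere(d["pixels"])[:,::-1].astype(np.int32),returnPoints=False)[:,0]])
    print(d["p"],d["position"],c,ax,ray(c,K,T,.015))
E
```

```text
blob [324.593   20.2931] 2214 [0.6191 0.0672] 0.979 edge
blob [321.5587 316.5531] 5251 [0.6188 0.0664] 0.0 
blob [ 41.4307 411.4628] 685 [0.6188 0.0664] 0.0 
blob [538.1742 423.0562] 1958 [0.6188 0.0664] 0.0 
[ 0.6341 -0.0607  0.1059] 0.02711742137844434 [-1.4344 -0.5258 84.8385]
0.82 [241.3, 320.9] (320.11041259765625, 243.1686553955078) (77.41253662109375, 81.15365600585938) [ 0.6338 -0.0614  0.015 ]
0.7 [44.9, 319.6] (323.03765869140625, 17.270774841308594) (93.69865417480469, 105.32907104492188) [0.6183 0.0673 0.015 ]
0.68 [137.9, 318.5] (321.4209289550781, 138.73715209960938) (86.0908432006836, 89.09437561035156) [0.626  0.0028 0.015 ]
```

View pics/w3.png

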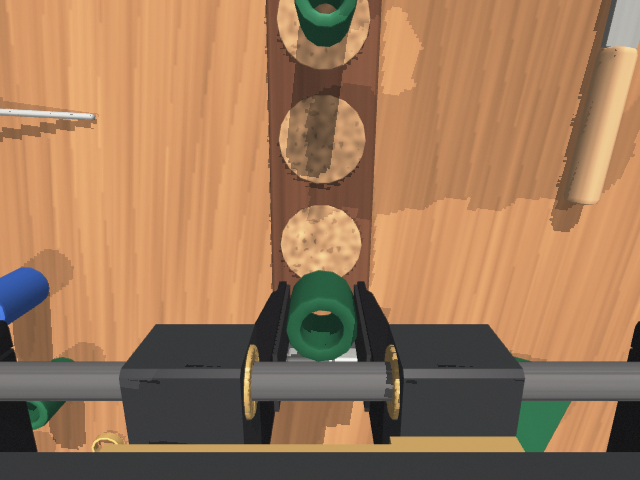

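T3 stands centred on disc B at (323,20). Disc D is at (320,243), disc C at (321,138), and the fitted centres agree with my estimates to within 1 mm.

Call:
{"api": "arm_command", "payload": {"targets": "-1 0 30 0 0 0; 0 0 25 0 0 0; 0 0 15 0 0 0; 0 0 8 0 0 0; 0 0 4 0 0 0; 0 0 2 0 0 0; 0 0 0 0 0 0; 0 0 0 0 0 0"}}

```text
t: 11.8
ee_pos: [0.6354, -0.0627, 0.0228]
tool_rot: [2.068, 2.363, 0.001]
contact_force: [0.1, -1.0, -0.8]
finger_gap: 0.0269
gripper_force: 10.0
```

Call:
{"api": "arm_command", "payload": {"targets": "0 0 0.5 0 0 0; 0 0 0 0 0 0; 0 0 0 0 0 0"}}

```text
t: 12.1
ee_pos: [0.6351, -0.0626, 0.0218]
tool_rot: [2.069, 2.364, 0.0]
contact_force: [1.0, -0.3, 0.4]
finger_gap: 0.027
gripper_force: 10.0
```

Call:
{"api": "arm_command", "payload": {"targets": "0 0 0 0 0 0; 0 0 0 0 0 0; 0 0 0 0 0 0; 0 0 -10 0 0 0; 0 0 -30 0 0 0; 0 0 -45 0 0 0; -5 -12 -35 0 0 0; -20 -38 -10 0 0 0", "gripper": 60}}

```text
t: 12.9
ee_pos: [0.5912, -0.0935, 0.156]
tool_rot: [2.062, 2.362, 0.006]
contact_force: [-0.4, -0.9, -0.5]
finger_gap: 0.057
gripper_force: 0.0
```

Call:
{"api": "arm_command", "payload": {"targets": "-24 -42 0 0 0 0; -24 -42 0 0 0 0; -22 -35 0 0 0 0; -8 -10 0 0 0 0; 0 0 0 0 0 0; 0 0 0 0 0 0; 0 0 0 0 0 0"}}

```text
t: 13.6
ee_pos: [0.4722, -0.1878, 0.1517]
tool_rot: [2.067, 2.365, 0.0]
contact_force: [-0.4, 0.0, 0.5]
finger_gap: 0.0571
gripper_force: 0.0
```

```bash
python3 -c "
from h import *
look(.044,np.array([.460,-.189]));print(read_state()['ee_pos'],go([.460,-.189,.011]))"
```

```text
blob [603.9219  73.8025] 2805 [ 0.46  -0.189] 0.0 edge
blob [304.4734 229.3925] 1662 [ 0.461  -0.1892] 0.901 
blob [293.5013 422.496 ] 1508 [ 0.46  -0.189] 0.0 
[ 0.4721 -0.1877  0.1516] [  0.3118 -12.2118 140.5628]
```

Call:
{"api": "arm_command", "payload": {"targets": "0 -11 0 0 0 0; 0 0 45 0 0 0; 0 0 40 0 0 0; 0 0 30 0 0 0; 0 0 17 0 0 0; 0 0 8 0 0 0; 0 0 0 0 0 0; 0 0 0 0 0 0"}}

```text
t: 14.45
ee_pos: [0.4606, -0.1899, 0.0123]
tool_rot: [2.068, 2.364, 0.0]
contact_force: [0.6, -0.4, 0.5]
finger_gap: 0.057
gripper_force: 0.0
```

Call:
{"api": "arm_command", "payload": {"targets": "0 0 0 0 0 0; 0 0 0 0 0 0; 0 0 0 0 0 0; 0 0 0 0 0 0; 0 0 0 0 0 0; 0 0 0 0 0 0", "gripper": 10}}

```text
t: 15.05
ee_pos: [0.4605, -0.19, 0.0118]
tool_rot: [2.069, 2.364, 0.0]
contact_force: [-0.2, 1.1, 5.4]
finger_gap: 0.0283
gripper_force: 10.0
```

Call:
{"api": "arm_command", "payload": {"targets": "0 0 -30 0 0 0; 0 0 -45 0 0 0; 8 9 -30 0 0 0; 25 28 -5 0 0 0; 31 35 0 0 0 0; 31 35 0 0 0 0; 31 35 0 0 0 0; 31 33 0 0 0 0"}}

```text
t: 15.85
ee_pos: [0.614, -0.0094, 0.1215]
tool_rot: [-2.069, -2.364, 0.0]
contact_force: [0.2, -0.1, -0.1]
finger_gap: 0.0282
gripper_force: 10.0
```

Call:
{"api": "arm_command", "payload": {"targets": "13 14 0 0 0 0; 0 0 0 0 0 0; 0 0 0 0 0 0; 0 0 0 0 0 0"}}

```text
t: 16.25
ee_pos: [0.6245, 0.0028, 0.1215]
tool_rot: [-2.069, -2.363, 0.001]
contact_force: [0.4, 0.4, -0.0]
finger_gap: 0.0282
gripper_force: 10.0
```

```bash
python3 -c "
from h import *
s=read_state();print(s['ee_pos'],s['finger_gap'],go([.626,.003,.0268]))"
```

```text
[0.6245 0.0028 0.1215] 0.028218455939129864 [-0.0179  1.6027 94.7069]
```

Call:
{"api": "arm_command", "payload": {"targets": "0 1 35 0 0 0; 0 0 30 0 0 0; 0 0 15 0 0 0; 0 0 8 0 0 0; 0 0 4 0 0 0; 0 0 2 0 0 0; 0 0 0.5 0 0 0; 0 0 0 0 0 0"}}

```text
t: 17.05
ee_pos: [0.6265, 0.0038, 0.0279]
tool_rot: [2.068, 2.364, 0.001]
contact_force: [-1.3, 0.0, -0.2]
finger_gap: 0.0283
gripper_force: 10.0
```

Call:
{"api": "arm_command", "payload": {"targets": "0 0 0 0 0 0; 0 0 0 0 0 0; 0 0 0 0 0 0"}}

```text
t: 17.35
ee_pos: [0.6262, 0.0038, 0.0273]
tool_rot: [2.069, 2.364, 0.0]
contact_force: [0.0, 0.4, -0.4]
finger_gap: 0.0282
gripper_force: 10.0
```

Call:
{"api": "arm_command", "payload": {"targets": "0 0 0 0 0 0; 0 0 0 0 0 0; 0 0 0 0 0 0; 0 0 -10 0 0 0; 0 0 -30 0 0 0; 0 0 -45 0 0 0; -10 -7 -40 0 0 0; -30 -20 -15 0 0 0", "gripper": 60}}

```text
t: 18.15
ee_pos: [0.6064, -0.0384, 0.1718]
tool_rot: [2.062, 2.363, 0.006]
contact_force: [0.8, -0.4, -0.9]
finger_gap: 0.0572
gripper_force: 0.0
```

Call:
{"api": "arm_command", "payload": {"targets": "-40 -24 0 0 0 0; -40 -24 0 0 0 0; -40 -24 0 0 0 0; -40 -24 0 0 0 0; -40 -24 0 0 0 0; -40 -24 0 0 0 0; -30 -12 0 0 0 0; 0 0 0 0 0 0"}}

```text
t: 18.95
ee_pos: [0.4847, -0.3313, 0.1678]
tool_rot: [2.073, 2.359, -0.001]
contact_force: [-0.5, 0.2, -1.0]
finger_gap: 0.0571
gripper_force: 0.0
```

Call:
{"api": "arm_command", "payload": {"targets": "0 0 0 0 0 0; 0 0 0 0 0 0; 0 0 0 0 0 0"}}

```text
t: 19.25
ee_pos: [0.4863, -0.3266, 0.1673]
tool_rot: [-2.067, -2.366, -0.0]
contact_force: [0.5, 0.0, 0.2]
finger_gap: 0.0567
gripper_force: 0.0
```

```bash
python3 -c "
from h import *
look(.072,np.array([.471,-.341]));print(read_state()['ee_pos'],go([.471,-.341,.031]))"
```

```text
blob [297.5702 244.9901] 2129 [ 0.4713 -0.3403] 0.908 
[ 0.4863 -0.3267  0.1673] [-12.1548 -17.1084 136.265 ]
```

Call:
{"api": "arm_command", "payload": {"targets": "-12 -17 0 0 0 0; 0 0 0 0 0 0; 0 0 45 0 0 0; 0 0 40 0 0 0; 0 0 30 0 0 0; 0 0 15 0 0 0; 0 0 6 0 0 0; 0 0 0 0 0 0"}}

```text
t: 20.1
ee_pos: [0.4709, -0.3413, 0.0307]
tool_rot: [-2.068, -2.364, -0.0]
contact_force: [-0.2, -0.5, 0.3]
finger_gap: 0.0569
gripper_force: 0.0
```

Call:
{"api": "arm_command", "payload": {"targets": "0 0 0 0 0 0; 0 0 0 0 0 0; 0 0 0 0 0 0; 0 0 0 0 0 0; 0 0 0 0 0 0; 0 0 0 0 0 0; 0 0 0 0 0 0", "gripper": 10}}

```text
t: 20.8
ee_pos: [0.4708, -0.3421, 0.0315]
tool_rot: [2.068, 2.364, 0.0]
contact_force: [0.1, 0.1, 5.5]
finger_gap: 0.0285
gripper_force: 10.0
```

Call:
{"api": "arm_command", "payload": {"targets": "0 0 -30 0 0 0; 0 0 -45 0 0 0; 0 0 -35 0 0 0; 20 9 -5 0 0 0; 40 18 0 0 0 0; 41 18 0 0 0 0; 41 18 0 0 0 0; 41 18 0 0 0 0"}}

```text
t: 21.6
ee_pos: [0.5267, -0.1481, 0.146]
tool_rot: [-2.069, -2.364, -0.0]
contact_force: [0.5, 0.6, -0.5]
finger_gap: 0.0285
gripper_force: 10.0
```

Call:
{"api": "arm_command", "payload": {"targets": "41 18 0 0 0 0; 41 18 0 0 0 0; 41 18 0 0 0 0; 41 18 0 0 0 0; 40 17 0 0 0 0; 40 17 0 0 0 0; 20 9 0 0 0 0; 0 0 0 0 0 0"}}

```text
t: 22.4
ee_pos: [0.6057, 0.1298, 0.1457]
tool_rot: [-2.065, -2.367, -0.0]
contact_force: [-1.7, -0.7, -0.1]
finger_gap: 0.0284
gripper_force: 10.0
```

Call:
{"api": "arm_command", "payload": {"targets": "0 0 0 0 0 0; 0 0 0 0 0 0; 0 0 0 0 0 0"}}

```text
t: 22.7
ee_pos: [0.6055, 0.126, 0.1462]
tool_rot: [-2.071, -2.363, 0.0]
contact_force: [0.1, 0.4, 0.1]
finger_gap: 0.0285
gripper_force: 10.0
```

```bash
python3 -c "
from h import *
s=read_state();print(s['ee_pos'],s['finger_gap'],go([.610,.132,.0465]))"
```

```text
[0.6055 0.126  0.1462] 0.028471750037019912 [ 5.3871  5.3006 99.688 ]
```

Call:
{"api": "arm_command", "payload": {"targets": "5 5 0 0 0 0; 0 0 40 0 0 0; 0 0 30 0 0 0; 0 0 15 0 0 0; 0 0 8 0 0 0; 0 0 4 0 0 0; 0 0 2 0 0 0; 0 0 0 0 0 0"}}

```text
t: 23.5
ee_pos: [0.6103, 0.1328, 0.0479]
tool_rot: [2.068, 2.364, 0.002]
contact_force: [0.7, -0.3, -0.3]
finger_gap: 0.0287
gripper_force: 10.0
```

Call:
{"api": "arm_command", "payload": {"targets": "0 0 0.5 0 0 0; 0 0 0 0 0 0; 0 0 0 0 0 0"}}

```text
t: 23.8
ee_pos: [0.61, 0.1328, 0.047]
tool_rot: [2.069, 2.364, 0.001]
contact_force: [0.2, -0.8, 0.4]
finger_gap: 0.0282
gripper_force: 10.0
```

Release, rise, and back off toward −x so I can check with the cameras.

Call:
{"api": "arm_command", "payload": {"targets": "0 0 0 0 0 0; 0 0 0 0 0 0; 0 0 0 0 0 0; 0 0 -10 0 0 0; 0 0 -30 0 0 0; 0 0 -45 0 0 0; 0 0 -40 0 0 0; 0 -20 -20 0 0 0", "gripper": 60}}

```text
t: 24.6
ee_pos: [0.5921, 0.1303, 0.1958]
tool_rot: [2.066, 2.361, 0.007]
contact_force: [-0.6, -0.2, -0.3]
finger_gap: 0.057
gripper_force: 0.0
```

Call:
{"api": "arm_command", "payload": {"targets": "0 -45 0 0 0 0; 0 -45 0 0 0 0; 0 -45 0 0 0 0; 0 0 0 0 0 0; 0 0 0 0 0 0; 0 0 0 0 0 0"}}

```text
t: 25.2
ee_pos: [0.4573, 0.1123, 0.1922]
tool_rot: [2.068, 2.363, 0.002]
contact_force: [-0.1, 0.9, 0.3]
finger_gap: 0.057
gripper_force: 0.0
```

```bash
python3 - <<'E'
from h import *
C=[(.610,.132,.072),(.618,.067,.058),(.626,.003,.044),(.634,-.062,.030)]
for n in("top","scene"):
    im=snapshot(n);I=camera_info(n);K,T=I["camera_matrix"],I["T"]
    cv2.imwrite(f"pics/{n}9.png",cv2.resize(im[150:330,170:450],None,fx=2.5,fy=2.5)[:,:,::-1])
    for c,ar,m in blobs(im):
        for x,y,h in C:
            if np.hypot(*(c-proj([x,y,.015+h/2],K,T)[0]))<12: print(n,h,c,fit(m,K,T,h,[x,y],.015))
E
```

```text
top 0.03 [362.3818 189.5364] (array([ 0.6356, -0.0628]), np.float64(0.7755588673621461))
top 0.044 [330.6667 193.3596] (array([0.6274, 0.0031]), np.float64(0.7211748633879781))
top 0.058 [299.5122 196.252 ] (array([0.6202, 0.0673]), np.float64(0.6895787139689579))
top 0.072 [265.641  201.1026] (array([0.6111, 0.1364]), np.float64(0.7187231298366294))
scene 0.072 [387.9615 233.5846] (array([0.6086, 0.1369]), np.float64(0.8759843546284224))
scene 0.058 [363.1506 250.3086] (array([0.6186, 0.0683]), np.float64(0.850385423966363))
scene 0.044 [338.2977 266.1908] (array([0.6256, 0.0055]), np.float64(0.8422798348338184))
scene 0.03 [310.1986 284.5548] (array([ 0.6344, -0.0609]), np.float64(0.8507982818704919))
```

View pics/scene9.png

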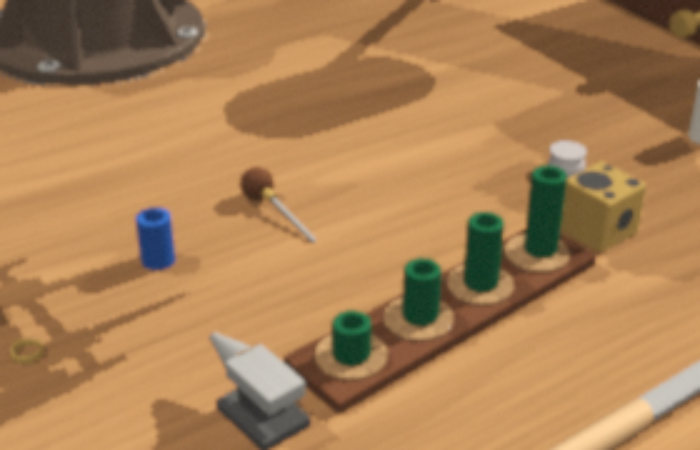

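View pics/top9.png

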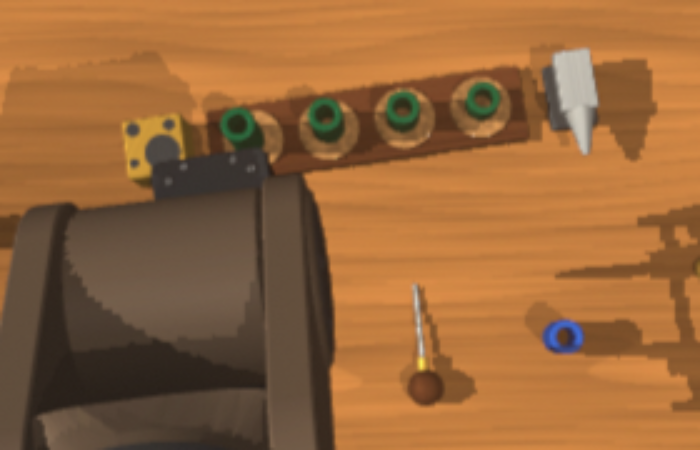

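The scene crop shows all four tubes upright on their discs, running from tallest at (545,210), next to the brass block, down to shortest at (350,338), next to the anvil. The top crop agrees, and the fitted offsets from the disc centres are about 5 mm at most.

```bash
python3 -c "
from cell import *
print(job_done())"
```

```text
the job is handed in; nothing more can be done
None
```

I handed the job in at about 25 s: all four green wax tubes stand upright and released on their cork discs, tallest next to the brass block down to shortest by the anvil; `job_done()` returned no verdict, but the last camera check put each tube within about 5 mm of its disc's centre (limit 13 mm).

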